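# Restock the embossing-die rack and set its clamp

### The arm

A 6-joint arm with a two-finger parallel gripper is mounted at the origin on the work surface. World frame = base frame: x ahead of the robot, y to its left, z up, the work surface at z = 0. Lengths are in m, angles in degrees, forces in N, time in s.
With the tool pointing down it reaches from about 0.325 to 0.85 m from the base axis. Payload 15.5 kg.
Tool frame: the origin (TCP) lies midway between the tips of the shut fingers; the grasp point (between the pads) lies 19 mm behind it; z points along the fingers, y is the line along which they close (so a half turn about z gives the same grasp; the last joint's range is limited). The gripper opens to 91 mm and grips with 3 to 60 N. Pads are 32 mm wide; open, the fingers measure 118 mm over their backs; the gripper's body (76 mm by 178 mm) begins 60 mm behind the grasp point.
Start: joints at [70.674, 28.281, 77.091, -0, 74.628, -5.472], TCP at [0.15, 0.607, 0.214] pointing down, gripper open.
Joint ranges: [-166.48, 166.48], [-47.26, 123.95], [12.59, 153.08], [-70.14, 250.14], [6.76, 159.57], [-176.63, 176.63]. Speed limits (degrees/s): [108.29, 108.29, 147.25, 172.46, 172.46, 172.46].

### API

Orientations are given as a 3x3 rotation matrix whose columns are the frame's x, y, z axes.
In Python, from bench import ctrl gives the robot as it stands. The module is installed in compiled form; this text tells all that it offers. Calls block until the motion is done:
- ctrl.goto(position, orientation): joint-space move of the TCP to a pose.
- ctrl.move_l(position, vel=0.15, ori=None, contact_N=None): straight line of the TCP; ori=None keeps the orientation; vel is the mean speed in m/s. With contact_N (N) it stops when the force on the tool has changed by that much, and returns True; else False.
- ctrl.movej(angles): joint-space move.
- ctrl.command_gripper(opening): opening from 0.0 (shut) to 1.0 (fully open); the grip force is fixed at half the most; returns when the fingers have stopped.
- ctrl.sleep(seconds).
- ctrl.ik(position, orientation): joint angles nearest the present ones, or None.
- ctrl.read_camera(name): name is "side" or "top" or "wrist"; returns the picture (420x560x3 uint8, blue, green, red); there is no depth.
- ctrl.camera_params(name): a dict with "fx", "fy", "cx", "cy" (pixels), "pose" (4x4, takes a point from camera to world coordinates); the wrist camera has in their place "T_tool_cam" (4x4, takes a point from camera to tool coordinates, whose origin is the TCP and whose axes are the flange's). Camera axes: x right, y up, looking along -z (the intrinsics and any distortion apply to the point x, -y, -z); pixel columns grow to the right and rows downward; lengths in m; the calibration is good to about 2 mm. A picture is of the moment at which its call begins: read the wrist's pose just before it. camera_params takes no time and is no camera call.
A pose or a line that the arm cannot do raises ctrl.MotionError and nothing moves.
- ctrl.sign_off(): hands the job in; it is judged then, once.
Readings, each from a call of its own:
- ctrl.current_t(): time.
- ctrl.current_q(): joint angles.
- ctrl.current_dq(): joint speeds.
- ctrl.current_effort(): joint torques, N m.
- ctrl.current_tool_pos(): TCP position.
- ctrl.current_eef_rot(): TCP orientation.
- ctrl.current_contact_force(): force on the tool from outside, world axes, zero at the start.
- ctrl.current_wrist_torque(): the same for the moment, N m.
- ctrl.current_grip_width(): opening from 0.0 (shut) to 1.0 (fully open).
- ctrl.current_grasp_force(): force on a finger pad.
Only numpy, scipy, OpenCV 4.12 (cv2) and the standard library are available. Lean on these libraries where they do the work, as an engineer would, in place of code of your own. Each camera call takes 0.05 s, during which the arm holds its last target. There are 200 camera calls.

### The job

Two bays of the bench die rack are empty: slide one of the two matching spare brass dies from the bench into each, in under the lips and fully home against the back. Once all five bays are full, turn the clamp knob beside the rack so that its pointer lines up with the raised index mark. Leave the dies already in the rack, the oversize die, the tin, the mallet and the punch block where they are.

Things in the scene. Friction and masses are not known exactly. Their poses are not given: they have to be found in the camera images.
- rack: Low grey die rack fixed on the bench, 268 mm along its y, 25 mm high, without floor. Five bays at 52 mm pitch, open towards the robot (-x), with 8 mm walls between; an 8 mm rod joins each end to its neighbour. Origin: home point of the middle bay, bench level. x points into the bays (push direction). Wall noses (round, 4 mm radius) reach x = -21 mm; back stop's face at x = +20 mm.
- bay0 (a point): Bay 0 of the rack (0 at its -y end, 4 at +y): point at bench level where a fully home die's centre lies. 44 mm wide inside; a lip overhangs 10 mm on each side (underside 19 mm, top 25 mm up, beginning 17 mm before this point), so nothing enters from above; the 24 mm gap between shows a dark pad, or the die. A home die stands 3 mm proud of the lips.
- bay1 (a point): Bay 1 of the rack (0 at its -y end, 4 at +y): point at bench level where a fully home die's centre lies. 44 mm wide inside; a lip overhangs 10 mm on each side (underside 19 mm, top 25 mm up, beginning 17 mm before this point), so nothing enters from above; the 24 mm gap between shows a dark pad, or the die. A home die stands 3 mm proud of the lips.
- bay2 (a point): Bay 2 of the rack (0 at its -y end, 4 at +y): point at bench level where a fully home die's centre lies. 44 mm wide inside; a lip overhangs 10 mm on each side (underside 19 mm, top 25 mm up, beginning 17 mm before this point), so nothing enters from above; the 24 mm gap between shows a dark pad, or the die. A home die stands 3 mm proud of the lips.
- bay3 (a point): Bay 3 of the rack (0 at its -y end, 4 at +y): point at bench level where a fully home die's centre lies. 44 mm wide inside; a lip overhangs 10 mm on each side (underside 19 mm, top 25 mm up, beginning 17 mm before this point), so nothing enters from above; the 24 mm gap between shows a dark pad, or the die. A home die stands 3 mm proud of the lips.
- bay4 (a point): Bay 4 of the rack (0 at its -y end, 4 at +y): point at bench level where a fully home die's centre lies. 44 mm wide inside; a lip overhangs 10 mm on each side (underside 19 mm, top 25 mm up, beginning 17 mm before this point), so nothing enters from above; the 24 mm gap between shows a dark pad, or the die. A home die stands 3 mm proud of the lips.
- die0: Brass die, plain disc 40 mm in diameter and 14 mm high, 0.15 kg, already home in one of the bays (any). Origin: centre of its underside.
- die1: Brass die, plain disc 40 mm in diameter and 14 mm high, 0.15 kg, already home in one of the bays (any). Origin: centre of its underside.
- die2: Brass die, plain disc 40 mm in diameter and 14 mm high, 0.15 kg, already home in one of the bays (any). Origin: centre of its underside.
- spare0: Spare brass die, same as those in the rack: disc 40 mm in diameter, 14 mm high, about 0.15 kg, lying flat and loose on the bench between rack and robot. Origin: centre of its underside.
- spare1: Spare brass die, same as those in the rack: disc 40 mm in diameter, 14 mm high, about 0.15 kg, lying flat and loose on the bench between rack and robot. Origin: centre of its underside.
- big_die: Oversize brass die, disc 54 mm in diameter and 14 mm high, loose on the bench; fits no bay, leave it alone. Origin: centre of its underside.
- tin: Round lidded aluminium tin, 64 mm in diameter and 44 mm high, loose on the bench; leave it alone. Origin: centre of its underside.
- mallet: Mallet standing on its head, loose: round head 54 mm in diameter and 80 mm high, wooden handle 22 mm thick at 40 mm height that reaches 180 mm from the head's axis along its -y. Leave it alone. Origin: centre of the head's underside.
- punch_block: Fixed wooden block 70 x 70 x 35 mm with six steel punches standing up to 72 mm above the bench, just beyond one end of the rack (either). Origin: centre of its underside.
- clamp_base: Fixed grey base of the clamp knob, 80 x 80 x 16 mm, just beyond the other end of the rack. Origin: centre of its underside, on the knob's axis. Its x points to the index mark.
- index (a point): Top of the raised steel index mark on the clamp base (9 mm long, 5 mm wide, 33.5 mm from the knob's axis, 22 mm above the bench).
- pointer (a point): Tip of the steel pointer on the knob's black skirt (skirt 48 mm in diameter), 28 mm from the axis, 23 mm above the bench.
- clamp_grip (a point): Point on the knob's axis at grip height, 38.5 mm above the bench, in the middle of the bar grip: 44 mm long along the pointer's direction, 14 mm thick, from 22 to 48 mm above the bench. x points along the pointer, z up.
- clamp (a joint): Angle of the clamp knob, rad: 0 with the pointer on the index mark, growing anticlockwise seen from above; stops at -1.8 and 1.8; stays where it is left.
Not all that is in view belongs to the job. What is shaped like the spare0 but blue or red is not meant. What is shaped like the spare1 but pink is not meant.

How it is judged (in metres and radians):
On the way, in this order (a step that is already met when the one before it is completed fails the run):
1. all five bays of the rack hold a die, fully home (horizontal distance between any of die0, die1, die2, spare0, spare1 and bay0 below 0.006 m and horizontal distance between any of die0, die1, die2, spare0, spare1 and bay1 below 0.006 m and horizontal distance between any of die0, die1, die2, spare0, spare1 and bay2 below 0.006 m and horizontal distance between any of die0, die1, die2, spare0, spare1 and bay3 below 0.006 m and horizontal distance between any of die0, die1, die2, spare0, spare1 and bay4 below 0.006 m and height (world z) of each of die0, die1, die2, spare0, spare1 below 0.004 m), for 0.2 s.
2. then the clamp pointer is on the index mark (value of joint clamp between -0.1 and 0.1 rad), for 0.2 s.
At the end, for the whole second after the job is handed in: All five bays hold a 40 mm die, flat, at rest, within 6 mm of home; clamp pointer within 0.1 rad of the index mark; oversize die, tin and mallet within 20 mm, and the dies already racked within 12 mm, of where they began (all of step 1 and all of step 2 and linear speed of each of die0, die1, die2, spare0, spare1 below 0.02 m/s and velocity of joint clamp between -0.1 and 0.1 rad/s and distance of each of big_die, tin, mallet from where it was at the start of the episode below 0.02 m and distance of each of die0, die1, die2 from where it was at the start of the episode below 0.012 m); the robot touches nothing.
It fails at once if a die that was already in the rack is moved more than 12 mm (distance of any of die0, die1, die2 from where it was at the start of the episode above 0.012 m).
It fails at once if the oversize die, the tin or the mallet is moved more than 20 mm (distance of any of big_die, tin, mallet from where it was at the start of the episode above 0.02 m).
It fails at once if the tin or the mallet is tipped (angle between any of tin, mallet's own z axis and vertical above 0.35 rad).
It also fails if it takes over 72 s, if anything falls off the work surface, if the arm or the gripper's body presses on something with over 40 N, if the wrist force passes 120 N, or if a joint passes its speed limit or range.

## Working session

There is one attempt and no reset: what is moved stays moved. The work goes in short steps, each a Python script; the robot and the scene stay as the last script left them, time stands still between calls to the robot, and variables do not carry over. Pictures are saved under pics/ and viewed, at most 10 in all, crops included, and the job is handed in when it is done.

```bash
mkdir -p pics; python3 - <<'E'
from bench import ctrl
import cv2
for n in("top","side"):
    cv2.imwrite(f"pics/{n}0.png",ctrl.read_camera(n)); p=ctrl.camera_params(n); print(n,p)
print(ctrl.camera_params("wrist"))
E
```

```text
top {'fx': 492.92171664124294, 'fy': 492.92171664124294, 'cx': 278.22033490837384, 'cy': 207.90549174456285, 'pose': array([[-0.01165635,  0.99779962, -0.0652691 ,  0.47111623],
       [-0.99989095, -0.01103914,  0.00980906, -0.02917829],
       [ 0.00906696,  0.06537632,  0.99781949,  1.04057603],
       [ 0.        ,  0.        ,  0.        ,  1.        ]])}
side {'fx': 408.2048876473601, 'fy': 408.2048876473601, 'cx': 283.20892896077913, 'cy': 204.55396231811437, 'pose': array([[ 9.65072504e-01,  1.96283715e-01, -1.73515895e-01,
         3.74866348e-01],
       [-2.61982073e-01,  7.24759911e-01, -6.37250707e-01,
        -6.01237054e-01],
       [ 6.75428002e-04,  6.60451190e-01,  7.50868677e-01,
         7.67218050e-01],
       [ 0.00000000e+00,  0.00000000e+00,  0.00000000e+00,
         1.00000000e+00]])}
{'fx': 367.84882864472473, 'fy': 367.84882864472473, 'cx': 273.11990364412407, 'cy': 206.87989687177495, 'T_tool_cam': array([[-1.32439392e-03,  9.70411635e-01,  2.41452904e-01,
         6.76811466e-02],
       [ 9.99999063e-01,  1.36875899e-03, -1.60154084e-05,
         4.88015563e-04],
       [-3.46032372e-04,  2.41452657e-01, -9.70412538e-01,
        -1.70315452e-01],
       [ 0.00000000e+00,  0.00000000e+00,  0.00000000e+00,
         1.00000000e+00]])}
```

View pics/top0.png

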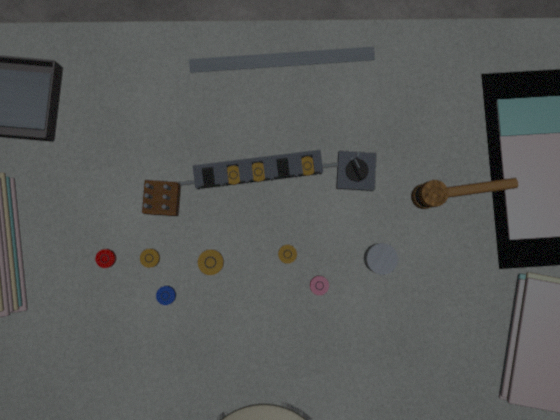

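View pics/side0.png

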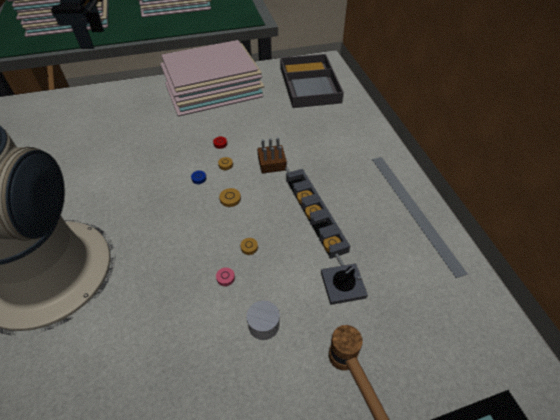

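The top view shows the rack at (195–322, 150–188) with bay 0 on the right. Bays 1 (283,168) and 4 (208,177) are empty. The spares are at (149,258) and (287,254), the oversize die is at (210,262) and the knob is at (356,170), with its pointer still to be measured. The side view agrees. Next I'll get coarse positions from the top view, then a close wrist view.

```bash
cat > h.py <<'E'
from bench import ctrl
import cv2, numpy as np
def campose(n):
    p=ctrl.camera_params(n)
    if n!="wrist": return p,p["pose"]
    T=np.eye(4); T[:3,:3]=ctrl.current_eef_rot(); T[:3,3]=ctrl.current_tool_pos()
    return p,T@p["T_tool_cam"]
def shot(n):
    p,T=campose(n); return ctrl.read_camera(n),p,T
def ray(uv,z,p,T):
    d=T[:3,:3]@np.array([(uv[0]-p["cx"])/p["fx"],-(uv[1]-p["cy"])/p["fy"],-1])
    return T[:3,3]+d*(z-T[2,3])/d[2]
def R(a):  # tool down, tool x at heading a (rad)
    c,s=np.cos(a),np.sin(a); return np.array([[c,s,0],[s,-c,0],[0,0,-1.]])
def blobs(im,lo,hi,amin):
    m=cv2.inRange(cv2.cvtColor(im,cv2.COLOR_BGR2HSV),lo,hi)
    m=cv2.morphologyEx(m,cv2.MORPH_CLOSE,np.ones((7,7)))
    cs=[c for c in cv2.findContours(m,cv2.RETR_EXTERNAL,cv2.CHAIN_APPROX_NONE)[0] if cv2.contourArea(c)>amin]
    return cs
BR=((14,110,50),(32,255,255))
E
python3 - <<'E'
from h import *
np.set_printoptions(precision=4,suppress=True)
im,p,T=shot("top")
for c in blobs(im,*BR,60):
    (u,v),r=cv2.minEnclosingCircle(c); print((round(u),round(v)),round(r,1),ray((u,v),.014,p,T), 'r mm',r*1026/493)
for n,uv,z in(("knob",(356,170),.048),("rackL",(195,175),.025),("rackR",(322,160),.025)): print(n,ray(uv,z,p,T))
print(ctrl.current_eef_rot())
a=np.arctan2(0.1,1) 
L,Rr=ray((195,175),.025,p,T),ray((322,160),.025,p,T); yv=(L-Rr)[:2]; print(np.linalg.norm(yv)); a=np.arctan2(-yv[0],yv[1]); print("rack heading deg",np.degrees(a))
# view rack: tool heading a, TCP ~ 60 mm before rack centre
c=(L+Rr)/2; P=c[:2]-0.03*np.array([np.cos(a),np.sin(a)])+0*yv-0.03*yv/np.linalg.norm(yv)
for aa in(a,a+np.pi):
    print(ctrl.ik([P[0],P[1],.16],R(aa)))
ctrl.goto([P[0],P[1],.16],R(a+np.pi) if ctrl.ik([P[0],P[1],.16],R(a)) is None else R(a))
im,p,T=shot("wrist"); cv2.imwrite("pics/w1.png",im); np.savez("w1.npz",im=im,T=T)
print(ctrl.current_t(), ctrl.current_q())
E
```

```text
(210, 262) 12.6 [0.4276 0.1028 0.014 ] r mm 26.236791742259058
(149, 258) 9.6 [0.4378 0.2285 0.014 ] r mm 19.996859289327936
(287, 254) 9.1 [ 0.443  -0.0565  0.014 ] r mm 18.87801375011885
(160, 197) 22.3 [0.5628 0.207  0.014 ] r mm 46.40777301594887
(465, 189) 51.6 [ 0.5737 -0.4319  0.014 ] r mm 107.43601319659312
(233, 174) 9.6 [0.6094 0.0546 0.014 ] r mm 19.988866798292552
(258, 171) 9.6 [0.6154 0.002  0.014 ] r mm 19.990807860182944
(307, 165) 9.6 [ 0.6271 -0.1012  0.014 ] r mm 19.91531682739877
knob [ 0.6114 -0.1978  0.048 ]
rackL [0.6077 0.1324 0.025 ]
rackR [ 0.6364 -0.1314  0.025 ]
[[-0.9709  0.2395 -0.0003]
 [ 0.2395  0.9709 -0.0008]
 [ 0.0001 -0.0009 -1.    ]]
0.2652886455571897
rack heading deg 6.198749929913665
[-8.8664 29.1809 84.9966 -0.     65.8225 74.9348]
[  -8.8664   29.1809   84.9966   -0.       65.8225 -105.0652]
2.9583 [-8.8006 29.179  84.9959  0.0028 65.8256 74.9247]
```

View pics/w1.png

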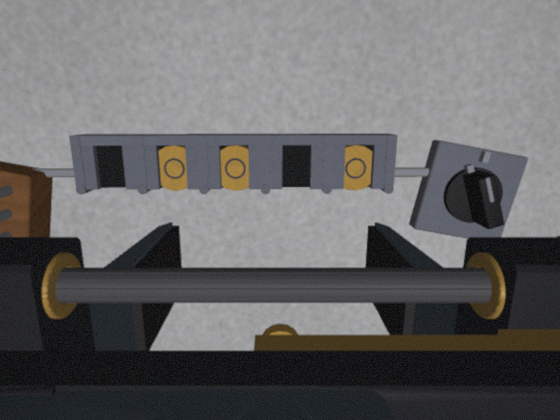

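The wrist view shows racked dies with centre rings at (174,168), (235,168) and (356,168). The empty bays are at (109,166) and (296,166). The knob is at about (473,192), with the index mark near (485,157). I'll take the ring centres and zoom in on the knob.

```bash
python3 - <<'E'
from h import *
np.set_printoptions(precision=4,suppress=True)
d=np.load("w1.npz"); im,T=d["im"],d["T"]; p=ctrl.camera_params("wrist")
m=cv2.inRange(cv2.cvtColor(im,cv2.COLOR_BGR2HSV),*BR)
cs,h=cv2.findContours(m,cv2.RETR_CCOMP,cv2.CHAIN_APPROX_NONE)
for c,hh in zip(cs,h[0]):
    if hh[3]>=0 and cv2.contourArea(c)>100:
        (u,v),r=cv2.minEnclosingCircle(c); print("ring",(u,v),r,ray((u,v),.014,p,T))
    elif cv2.contourArea(c)>300: print("brass",cv2.boundingRect(c))
crop=im[125:250,400:540]; cv2.imwrite("pics/k1.png",cv2.resize(crop,None,fx=5,fy=4.8,interpolation=cv2.INTER_CUBIC))
E
```

```text
brass (255, 325, 305, 26)
brass (467, 253, 39, 66)
brass (41, 253, 40, 66)
brass (0, 166, 51, 72)
ring (27.5, 218.0) 19.137758255004883 [0.5508 0.1846 0.014 ]
ring (20.0, 205.0) 13.038504600524902 [0.5622 0.1906 0.014 ]
brass (158, 146, 29, 44)
ring (174.0, 168.0) 11.401854515075684 [0.6098 0.0565 0.014 ]
brass (344, 145, 29, 45)
brass (220, 145, 29, 45)
ring (234.88710021972656, 167.93548583984375) 11.310280799865723 [0.6156 0.0042 0.014 ]
```

View pics/k1.png

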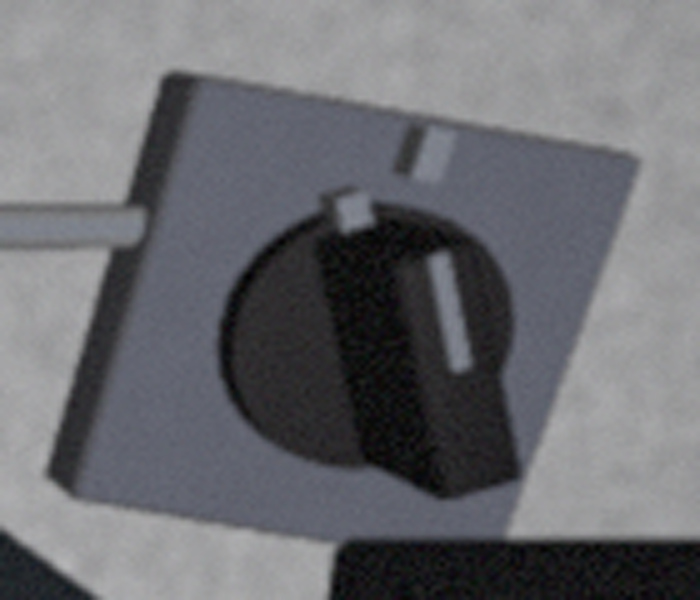

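```bash
cat >> h.py <<'E'
A=np.radians(6.3); EX=np.array([np.cos(A),np.sin(A),0]); EY=np.array([-np.sin(A),np.cos(A),0])
B2=np.array([.6156,.0034,0])
def bay(i): return B2+.052*(i-2)*EY
def at(P,z): return [P[0],P[1],z]
def pick_place(S,D):
    ctrl.command_gripper(.75)
    ctrl.goto(at(S,.10),R(A)); ctrl.move_l(at(S,.004),vel=.12)
    ctrl.command_gripper(0.0); print("grip",ctrl.current_grip_width()*91,ctrl.current_grasp_force())
    ctrl.move_l(at(S,.04),vel=.15); ctrl.move_l(at(D,.04),vel=.2); ctrl.move_l(at(D,.0045),vel=.08)
    ctrl.command_gripper(.6); ctrl.move_l(at(D,.16),vel=.25)
E
python3 - <<'E'
from h import *
np.set_printoptions(precision=4,suppress=True)
d=np.load("w1.npz"); T=d["T"]; p=ctrl.camera_params("wrist")
ax=ray((471.2,192.5),.016,p,T); ix=ray((487,156.7),.022,p,T); pt=ray((470,165.5),.023,p,T)
l0,l1=ray((487.6,177.7),.048,p,T),ray((492.4,202),.048,p,T)
ang=lambda v:np.degrees(np.arctan2(v[1],v[0]))
print("axis",ax,"index",ix,np.linalg.norm((ix-ax)[:2]),ang(ix-ax),"ptr",pt,np.linalg.norm((pt-ax)[:2]),ang(pt-ax),"line",l0,l1,ang(l0-l1))
D=bay(1)-.055*EX
pick_place([.443,-.0565],D); print("D",D,ctrl.current_t())
im,p,T=shot("wrist"); cv2.imwrite("pics/w2.png",im); np.savez("w2.npz",im=im,T=T)
E
```

```text
axis [ 0.6167 -0.2026  0.016 ] index [ 0.6489 -0.205   0.022 ] 0.03230629714256623 -4.403069934597453 ptr [ 0.6402 -0.1921  0.023 ] 0.025741761369794287 23.92769478973733 line [ 0.6342 -0.1943  0.048 ] [ 0.6157 -0.2028  0.048 ] 24.762871756362696
grip 38.85552698053557 30.00104784965515
D [ 0.5666 -0.0543  0.    ] 8.7
```

View pics/w2.png

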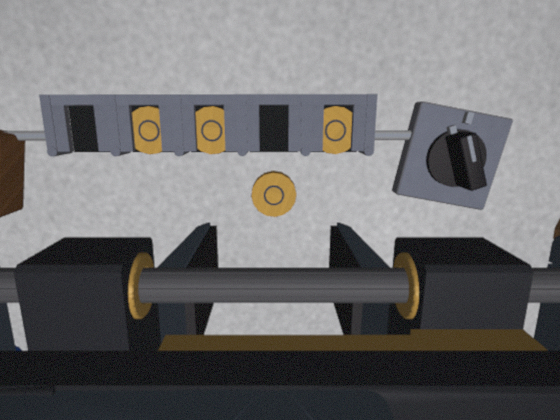

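The spare sits at (274,193), in line with empty bay 1 at (274,129). Pushing it home now.

```bash
cat >> h.py <<'E'
def push(D,i):
    ctrl.command_gripper(.09)
    Q=D-.055*EX; H=bay(i)
    ctrl.move_l(at(Q,.06),vel=.25); ctrl.move_l(at(Q,.004),vel=.12)
    ctrl.move_l(at(H-.045*EX,.004),vel=.08,contact_N=12)
    hit=ctrl.move_l(at(H-.029*EX,.004),vel=.03,contact_N=10)
    P=np.array(ctrl.current_tool_pos()); print("hit",hit,"TCP rel home mm",(P-H)@EX*1e3,(P-H)@EY*1e3,ctrl.current_contact_force())
    ctrl.move_l(at(P-.03*EX,.004),vel=.15); ctrl.move_l(at(P-.03*EX,.16),vel=.25)
E
python3 - <<'E'
from h import *
np.set_printoptions(precision=4,suppress=True)
def rings(im,T,p):
    m=cv2.inRange(cv2.cvtColor(im,cv2.COLOR_BGR2HSV),*BR)
    for c in cv2.findContours(m,cv2.RETR_EXTERNAL,cv2.CHAIN_APPROX_NONE)[0]:
        x,y,w,h=cv2.boundingRect(c)
        if cv2.contourArea(c)>300 and y<230 and x>30:
            P=ray((x+w/2,y+h/2),.014,p,T)-B2; print((x,y,w,h),P@EX*1e3,P@EY*1e3)
d=np.load("w2.npz"); rings(d["im"],d["T"],ctrl.camera_params("wrist"))
push(bay(1)-.055*EX,1); print(ctrl.current_t())
im,p,T=shot("wrist"); rings(im,T,p); cv2.imwrite("pics/w3.png",im)
E
```

```text
(252, 172, 44, 44) -54.76644378150324 -51.85569714642895
(323, 106, 29, 48) 0.04379438743565483 -105.18003267101231
(195, 106, 30, 48) 0.18107452129652948 1.8202493062066605
(132, 106, 30, 48) 0.24892983798362217 54.708732256872686
hit True TCP rel home mm -35.192928915352134 0.28023728684057864 [-3.129  -1.3236  2.0365]
13.3333
(324, 93, 30, 49) 0.01666716196234308 -105.6154159434809
(195, 93, 30, 49) 0.15366269949402506 1.7423257891190107
(131, 93, 31, 49) 0.2211457043959141 54.62596814812237
(260, 92, 29, 49) 0.8933646990303779 -51.949431007565494
```

View pics/w3.png

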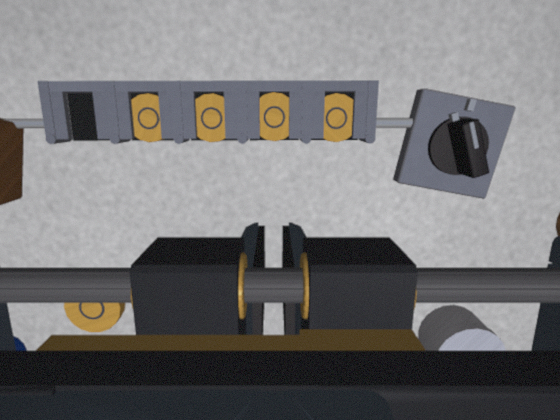

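Bay 1 is filled: its ring is in line with its neighbours at (273,117). Now the second spare goes to bay 4, routed around the punch block.

```bash
python3 - <<'E'
s=open("h.py").read().replace("ctrl.move_l(at(D,.04),vel=.2);","[ctrl.move_l(at(w,.045),vel=.2) for w in via]; ctrl.move_l(at(D,.04),vel=.2);").replace("def pick_place(S,D)","def pick_place(S,D,via=())")
open("h.py","w").write(s)
E
python3 - <<'E'
from h import *
np.set_printoptions(precision=4,suppress=True)
D=bay(4)-.055*EX
pick_place([.4378,.2285],D,[(.45,D[1])]); print(D)
im,p,T=shot("wrist"); cv2.imwrite("pics/w4.png",im)
for c in blobs(im,*BR,300):
    x,y,w,h=cv2.boundingRect(c); P=ray((x+w/2,y+h/2),.014,p,T)-B2; print((x,y,w,h),P@EX*1e3,P@EY*1e3)
print(ctrl.current_t())
E
```

```text
grip 38.642290346442266 30.001424252986908
[0.5495 0.1007 0.    ]
(159, 303, 388, 48) -185.54241451841273 28.049721261202674
(394, 253, 26, 67) -143.1795736661439 -20.17483682191536
(127, 252, 26, 68) -142.36712698640653 229.01657776440993
(252, 171, 43, 44) -53.90850794422552 104.32837578140486
(104, 121, 97, 96) -32.67327041980144 208.48342416925945
(509, 106, 33, 48) -0.20984774588396332 -107.17587480201371
(386, 106, 30, 48) -0.06780066059384945 -2.7235417218551756
(323, 106, 29, 48) 0.004660230526578808 50.559558872213685
(449, 105, 30, 48) 0.681898215419125 -55.479497630098
20.8083
```

View pics/w4.png

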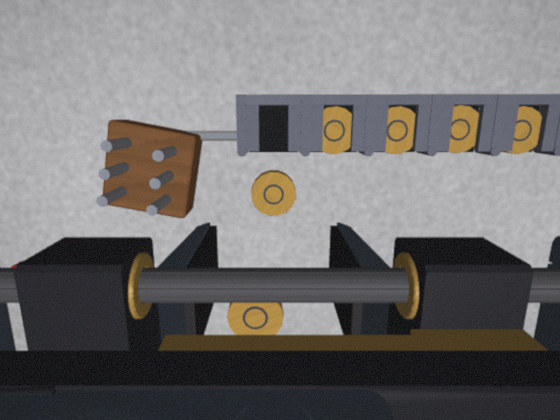

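The die at (274,193) lines up with empty bay 4 at (273,128). I'll push it, check it, then look at the knob straight on.

```bash
python3 - <<'E'
from h import *
np.set_printoptions(precision=4,suppress=True)
push(bay(4)-.055*EX,4)
im,p,T=shot("wrist")
for c in blobs(im,*BR,300):
    x,y,w,h=cv2.boundingRect(c); P=ray((x+w/2,y+h/2),.014,p,T)-B2
    if y<150: print((x,y,w,h),P@EX*1e3,P@EY*1e3)
ctrl.command_gripper(.6)
K=np.array([.6155,-.201,0])-.055*EX
ctrl.move_l(at(K,.16),vel=.3)
im,p,T=shot("wrist"); np.savez("w5.npz",im=im,T=T)
cv2.imwrite("pics/w5.png",cv2.resize(im[115:255,190:360],None,fx=4,fy=4,interpolation=cv2.INTER_CUBIC)); print(ctrl.current_t())
E
```

```text
hit True TCP rel home mm -35.516717371522034 0.049266406907929855 [-1.2552 -0.9551  1.8937]
(103, 107, 97, 98) -32.00759613615365 208.50511583437776
(508, 93, 36, 48) -0.07645012525828661 -105.7344673092594
(386, 93, 31, 48) 0.05987557329924083 -2.1782694827302476
(323, 93, 30, 48) 0.12942026469494028 50.64950911048338
(450, 92, 31, 48) 0.7975898309299816 -55.31288167644776
(259, 92, 29, 48) 1.0078863953626054 104.31524877133727
27.5
```

View pics/w5.png

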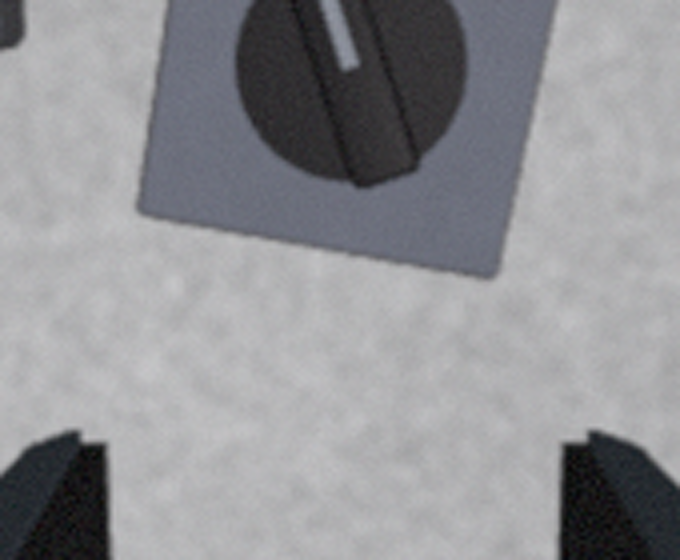

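Both dies are home. The crop cut off the top of the knob, so I'll crop the saved picture again.

```bash
python3 - <<'E'
import numpy as np,cv2
im=np.load("w5.npz")["im"]; cv2.imwrite("pics/w6.png",cv2.resize(im[70:190,200:360],None,fx=5,fy=5,interpolation=cv2.INTER_CUBIC))
E
```

```text
(no output)
```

View pics/w6.png

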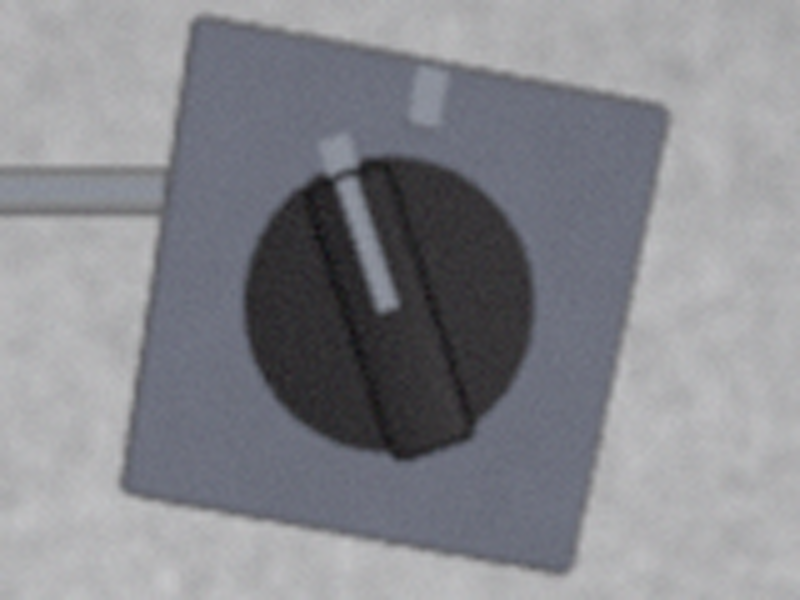

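```bash
python3 - <<'E'
from h import *
np.set_printoptions(precision=4,suppress=True)
T=np.load("w5.npz")["T"]; p=ctrl.camera_params("wrist")
g=lambda u,v,z:ray((200+(u+.5)/5-.5,70+(v+.5)/5-.5),z,p,T)[:2]
ang=lambda v:np.degrees(np.arctan2(v[1],v[0]))
C=[g(*c,.016) for c in((197,20),(667,110),(125,490),(572,572))]
ax1=sum(C)/4; ax2=g(390,303,.022); ix=g(430,97,.022); pt=g(335,137,.023); l=g(345,178,.048)-g(387,312,.048)
e=[ang(C[0]-C[2]),ang(C[1]-C[3]),ang(C[0]-C[1])-90,ang(C[2]-C[3])-90]
ax=(ax1+ax2)/2
print(ax1,ax2,"index",np.linalg.norm(ix-ax),ang(ix-ax),"edges",e,"ptr",np.linalg.norm(pt-ax),ang(pt-ax),"line",ang(l))
I=np.mean(e); B=(ang(pt-ax)+ang(l))/2; print("I",I,"B",B)
P=at(ax,.10); ctrl.goto(P,R(np.radians(B))); ctrl.move_l(at(ax,.027),vel=.1,contact_N=15)
print(ctrl.current_tool_pos())
ctrl.command_gripper(0.); print("grip",ctrl.current_grip_width()*91)
for k in np.linspace(0,1,5)[1:]:
    ctrl.goto(at(ax,.027),R(np.radians(B+k*(I-B))))
print(ctrl.current_contact_force(),ctrl.current_wrist_torque())
ctrl.command_gripper(.5); ctrl.move_l(at(ax,.12),vel=.2)
ctrl.goto(at(np.r_[ax,0]-.055*EX,.16),R(A))
im,p,T=shot("wrist"); np.savez("w7.npz",im=im,T=T); print(ctrl.current_t())
cv2.imwrite("pics/w7.png",cv2.resize(im[70:190,200:360],None,fx=5,fy=5,interpolation=cv2.INTER_CUBIC))
E
```

```text
[ 0.6155 -0.2027] [ 0.6161 -0.2025] index 0.0331578359837911 -4.57650537600958 edges [np.float64(-4.19520292760398), np.float64(-3.6706278781760995), np.float64(-4.028146341352695), np.float64(-4.215851121937845)] ptr 0.027867336602691417 25.001171092323794 line 24.128368443772537
I -4.027457067267655 B 24.564769768048166
[ 0.6162 -0.2028  0.0277]
grip 13.871113203865342
[-0.6761 -5.914   0.1683] [-1.0642  0.1204 -0.0813]
32.2083
```

View pics/w7.png

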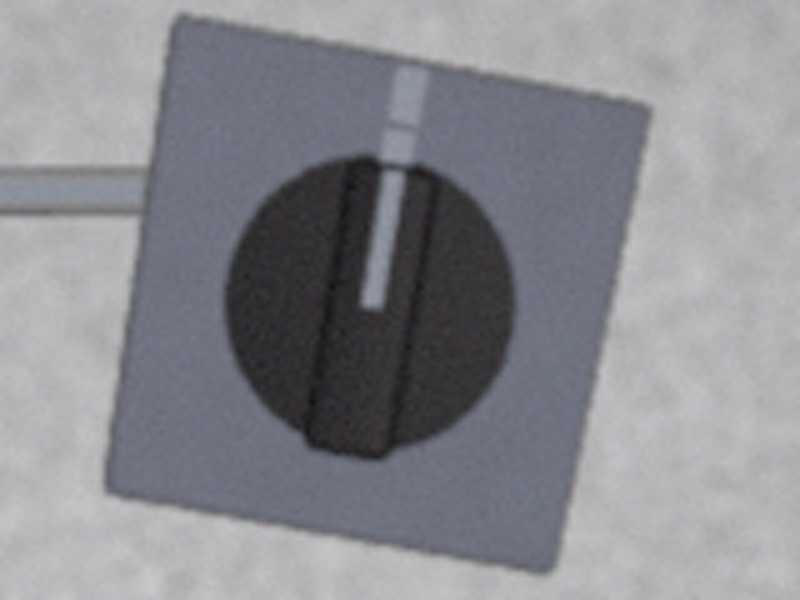

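The pointer (400,145) sits directly against the index mark (410,95) and is collinear with it. Signing off.

```bash
python3 -c "
from bench import ctrl
print(ctrl.sign_off())"
```

```text
the job is handed in; nothing more can be done
None
```

Both spare dies are fully home in bays 1 and 4, the clamp pointer is lined up with the index mark, and I handed the job in at about 32 s of robot time; sign-off returned no verdict.

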